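# Hold a specimen holder home in the corner jig for gauging

## Robot

A 7-joint arm with a two-finger parallel gripper is mounted at the origin on the work surface. World frame = base frame: x ahead of the robot, y to its left, z up, the work surface at z = 0. Lengths are in m, angles in degrees, forces in N, time in s.
With the tool pointing down it reaches from about 0.425 to 0.875 m from the base axis. Payload 4.7 kg.
Tool frame: the origin (TCP) lies between the finger pads; the fingertips stand 25 mm ahead of it and the grasp point (between the pads) lies 6 mm ahead of it (env.tip_reach is the distance from the TCP to the fingertips, in m); z points along the fingers, y is the direction in which the jaws open and shut (so a half turn about z gives the same grasp; the last joint's range is limited). The gripper opens to 87 mm and grips with 3 to 60 N. Pads are 19 mm wide; open, the fingers measure 117 mm over their backs; the gripper's body (75 mm by 190 mm) begins 51 mm behind the grasp point.
Start: joints at [77.756, 18.392, -4.016, 83.108, 1.295, 78.541, -3.26], TCP at [0.147, -0.633, 0.248] pointing down, gripper open.
Joint ranges: [-163.93, 163.93], [-17.29, 119.83], [-79.2, 71.16], [3.27, 140.29], [-89.18, 269.18], [5.43, 117.66], [-154.24, 154.24]. Speed limits (degrees/s): [147.25, 147.25, 180, 180, 180, 180, 180].

## Interface

Orientations are given as [roll, pitch, yaw] about the fixed x, y, z axes, in that order (R = Rz(yaw) Ry(pitch) Rx(roll)).
In Python, from cell import env, viewer, job gives the robot as it stands.
- The arm moves only by the tool move_arm, never from a script. Its argument "steps" is a list of rows, each a list of 7 numbers: the finger opening in cm, from 0 to 8.7, then the shift along the tool's x, y, z in cm, then the turn, a rotation vector about the tool's x, y, z in rad. In form: [[fingers, tx, ty, tz, wx, wy, wz], ...]. A call has 1 to 5 rows; each row shifts and turns the commanded pose from where the row before left it, along the tool's axes as they then stand; what a row does not reach is not made up. A row lasts 1/12 s, in which the tool goes at most 41.7 mm and 7.16 degrees, less where a joint would pass 70% of its speed; a pose out of reach is approached as far as the arm can. A call is refused whole if a number of a shift passes 4.17 or a number of a turn 0.125, either way. A call with a gripper value outside its range is refused whole. The fingers move at their own pace and stop on an object; "force" is the grip in N (left out, the last holds). Time passes only in rows, so rows that do not move let the fingers close. It gives the time, the measured TCP pose, the force and the opening at its end, in the units of the state.
- env.get_obs(): the state, without advancing time (a new reading comes with each control period).
- viewer.read_camera(name): name is "scene" or "top" or "wrist"; returns a dict with "img" (400x640x3 uint8, red, green, blue), "vfov" (degrees; the focal length in pixels is half the picture's height over the tangent of half this angle, whatever the lens; pixels are square), "cx", "cy" (the principal point, pixels), "extrinsics" (4x4, takes a point from world to camera coordinates); the wrist camera has in their place "mount" (4x4, takes a point from camera to tool coordinates, whose origin is the TCP and whose axes are the flange's). Camera axes: x right, y down, z forward; pixel columns grow to the right and rows downward; lengths in m; the calibration is good to about 2 mm. A picture is of the moment at which its call begins: read the wrist's pose just before it. There is no depth.
- job.sign_off(): hands the job in, once; it reports no verdict.
The state is a dict: "time_s": time; "qpos": joint angles; "joint_velocities": joint speeds; "effort": joint torques, N m; "tool_pos": TCP position; "tool_rot": TCP orientation; "force": force on the tool from outside, world axes, zero at the start; "wrist_torque": the same for the moment, N m; "grip_width": finger opening in m.
Only numpy, scipy, OpenCV 4.12 (cv2) and the standard library are available. Lean on these libraries where they do the work, as an engineer would, in place of code of your own. Each camera call takes 0.05 s, during which the arm holds its last target.

## Task

Slide the jig's stop along its fence until it lines up with the little steel index clip behind the fence. Then put the bevelled specimen holder on the jig's bed with its bevel towards the open side, its upright back flat against the fence and its end up against the stop, and press it firmly into the fence and down on the bed at the same time, with the stop still at the clip. Finish while holding it pressed like that, without letting go, and leave the small things on the bench alone.

Things in the scene. Friction and masses are not known exactly. Their poses are not given: they have to be found in the camera images.
- jig: Fixed corner jig: foot plate 150 (x) x 300 (y) x 10 mm; on it an aluminium bed (x -73 to +32 mm, y -148 to +148, top 16 mm above the bench) and a low dark steel fence along the bed's far side (front face at x = +32, 14 mm thick, top 30 mm above the bench). Origin: centre of the foot plate's underside. x points from the open side to the fence, y along the fence, z up. Yaw within 0.2 rad.
- stop (a joint): Position of the sliding stop along the fence in m: 0 with its centre at the jig's y = +120 mm, growing as it slides towards the jig's -y, at most 0.115. About 5 N moves it; no spring, it stays where it is left.
- stop_grip (a point): Centre of the stop's black upright grip, 20 (jig x) x 14 (jig y) x 36 mm high, over the fence: at the jig's x = +39 mm, 54 mm above the bench (foot at 36, top at 72). Axes as the jig's. Under it a steel carriage 24 mm wide (y) with an arm reaching 24 mm in front of the fence (top 34 mm above the bench). The stop face for the holder's end looks to the jig's -y, 12 mm to the -y side of this point.
- clip: Index clip: narrow upright steel block 22 (x) x 6 (y) x 16 mm high with a 16 mm wide foot, fixed on the foot plate behind the fence, axes as the jig's. Origin: centre of its underside, 10 mm above the bench. The stop lines up when the centre of its grip and this origin have the same y in the jig's frame.
- holder: Loose specimen holder, about 0.25 kg: grey plastic block 44 (x) x 70 (y) x 50 mm high, small steel disc on top, 45 degree bevel (16 x 16 mm) along its upper -x edge. Origin: centre of its underside. The -x face is upright up to 34 mm, the +x face (the back) up to 50 mm. Starts on the bench right of the jig, bevel roughly to the robot. Seated: origin at the jig's x = +10, z = 16 mm, y 47 mm less than the grip's.
- bevel (a point): Middle of the holder's bevelled face: 14 mm to the -x side of the holder's centre and 42 mm above its underside. The bevel faces -x and up. Friction of the holder on bed and fence is about 0.6, so a steep push alone does not slide it.
- spare: Bystander: plain small grey block 30 x 50 x 26 mm without bevel. Origin: centre of its underside.
- jar: Bystander: small amber jar with white cap, 48 mm across, 65 mm high. Origin: centre of its underside.
- dish: Bystander: flat white dish 86 mm across, 16 mm high. Origin: centre of its underside.
- tweezers: Bystander: steel tweezers lying flat, 115 mm long, 4 mm high, along x. Origin: about their middle, on the bench.
- loupe: Bystander: black eyepiece loupe, 36 mm across, 36 mm high. Origin: centre of its underside.
There are look-alikes about, which are no part of the job. Leave any turquoise or yellow look-alike of the holder alone.

How it is judged (in metres and radians):
On the way, in this order (a step that is already met when the one before it is completed fails the run):
1. the stop lines up with the index clip, within 4 mm (y of stop_grip in the frame of clip between -0.004 and 0.004 m and velocity of joint stop between -0.02 and 0.02 m/s), for 0.3 s.
2. the holder stands on the bed in the corner of fence and stop (angle between the x axis of holder and the x axis of jig, either way round below 0.06 rad and angle between holder's own z axis and vertical below 0.06 rad and z of holder in the frame of jig between 0.013 and 0.019 m and x of holder in the frame of jig between 0.0075 and 0.0125 m and x of bevel in the frame of jig below 0 m and y of holder in the frame of stop_grip between -0.051 and -0.044 m), for 0.2 s.
At the end, for the whole second after the job is handed in: Through the last second: stop within 4 mm of the clip; holder upright and square to the jig (0.06 rad), on the bed, back within 2.5 mm of the fence, end within 4 mm of the stop; the robot presses it (over 4 N) so that it bears on the fence with over 3 N and on the bed with over 5 N (all of step 2 and y of stop_grip in the frame of clip between -0.004 and 0.004 m and contact force between holder and fence above 3 N and contact force between holder and bed above 5 N and (contact force between holder and the fingers above 4 N or contact force between holder and the arm above 4 N) and linear speed of holder below 0.02 m/s); the arm keeps its last pose, push and grip.
It fails at once if the spare is pushed more than 30 mm from its place (distance of spare from where it was at the start of the episode above 0.03 m).
It fails at once if the jar is pushed more than 30 mm from its place (distance of jar from where it was at the start of the episode above 0.03 m).
It fails at once if the dish is pushed more than 30 mm from its place (distance of dish from where it was at the start of the episode above 0.03 m).
It fails at once if the tweezers is pushed more than 30 mm from its place (distance of tweezers from where it was at the start of the episode above 0.03 m).
It fails at once if the loupe is pushed more than 30 mm from its place (distance of loupe from where it was at the start of the episode above 0.03 m).
It also fails if it takes over 61 s, if anything falls off the work surface, if the arm or the gripper's body presses on something with over 40 N, if the wrist force passes 120 N, or if a joint passes its speed limit or range.

## Working session

There is one attempt and no reset: what is moved stays moved. The work goes in short steps, Python scripts to look and compute and a tool call to move; the robot and the scene stay as the last step left them, time stands still between calls to the robot, and variables do not carry over. Pictures are saved under pics/ and viewed, and the job is handed in when it is done.

Besides the shell and the picture viewer there is one more tool, called after "Emit:" as a command line: name --pt "numbers of a row" for each row, then --argument value for the rest. move_arm: Moves the arm, as the interface text tells. Its arguments: {"type":"object","properties":{"steps":{"type":"array"},"force":{"type":"number"}},"required":["steps"]}

```bash
ls; mkdir -p pics
python3 - <<'E'
from cell import env, viewer, job
import cv2, numpy as np
o=env.get_obs(); print(o)
for n in ["scene","top","wrist"]:
    c=viewer.read_camera(n); cv2.imwrite(f"pics/{n}0.png",c["img"][:,:,::-1])
    print(n,{k:(np.round(v,4).tolist() if k!='img' else 0) for k,v in c.items()})
E
```

```text
pics
{'time_s': 0.0, 'qpos': array([77.75649827, 18.43822905, -4.01412381, 83.17444147,  1.29574627,
       78.53974312, -3.25910712]), 'joint_velocities': array([-0.02997112, -0.09747123, -0.08760161,  0.01107985,  0.11899311,
        0.00617709,  0.01344762]), 'effort': array([-1.03462600e-03, -4.91289318e+01, -4.04264303e-01, -3.12529850e+01,
       -6.37701130e-02,  4.36935062e-02,  1.88181325e-04]), 'tool_pos': array([ 0.14660792, -0.63274098,  0.24647472]), 'tool_rot': array([-1.79892863e+02,  6.86499402e-03,  1.30529535e+01]), 'force': array([0.38085897, 0.64026998, 0.5142967 ]), 'wrist_torque': array([ 0.00322798, -0.0620252 , -0.02458276]), 'grip_width': 0.08676986416159398}
scene {'img': 0, 'vfov': 54.7068, 'cx': 322.0782, 'cy': 197.2851, 'extrinsics': [[0.451, 0.8923, 0.0208, -0.2255], [0.6064, -0.2892, -0.7407, -0.2757], [-0.6549, 0.3467, -0.6715, 1.3757], [0.0, 0.0, 0.0, 1.0]]}
top {'img': 0, 'vfov': 51.8406, 'cx': 316.1477, 'cy': 207.1599, 'extrinsics': [[-0.0049, -0.9999, -0.0154, -0.0174], [-0.9967, 0.0062, -0.0811, 0.5189], [0.0811, 0.015, -0.9966, 1.1733], [0.0, 0.0, 0.0, 1.0]]}
wrist {'img': 0, 'vfov': 65.8445, 'cx': 318.029, 'cy': 194.9339, 'mount': [[-0.0001, -0.9697, -0.2443, 0.0666], [1.0, -0.0003, 0.0009, -0.0001], [-0.001, -0.2443, 0.9697, -0.1382], [0.0, 0.0, 0.0, 1.0]]}
```

View pics/scene0.png

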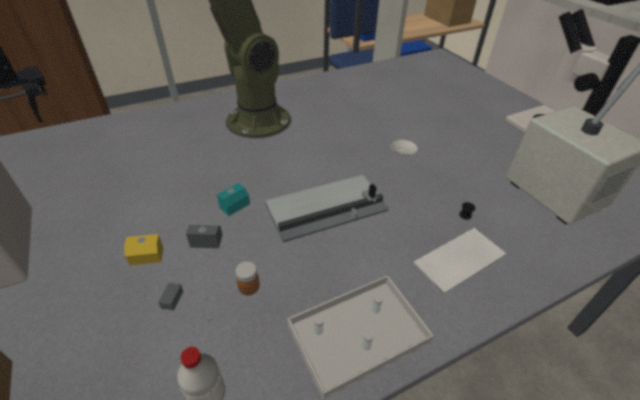

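View pics/top0.png

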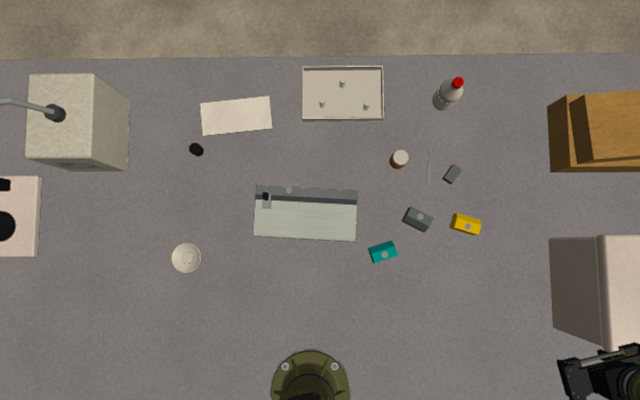

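View pics/wrist0.png

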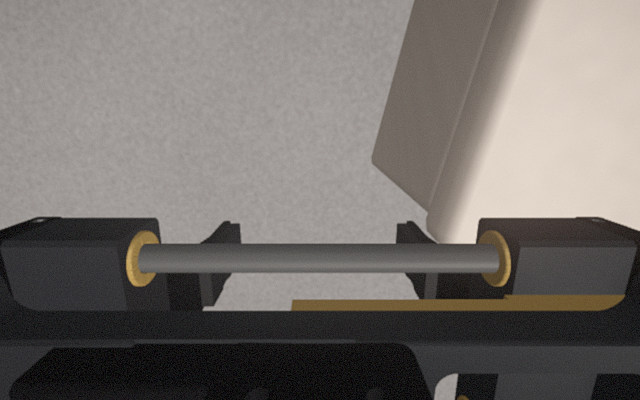

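The grey block at top-view (418,219) has a steel disc and a bevel, so it fits the holder. The turquoise (383,251) and yellow (466,224) blocks are look-alikes. The small plain grey one at (453,173) is the spare. I'll enlarge to confirm.

Run:
```python
import cv2
a=cv2.imread("pics/top0.png")
cv2.imwrite("pics/c1.png",cv2.resize(a[175:250,240:370],None,fx=6,fy=6,interpolation=cv2.INTER_CUBIC))
b=cv2.resize(a[190:250,370:490],None,fx=5,fy=5,interpolation=cv2.INTER_CUBIC)
s=cv2.imread("pics/scene0.png");
cv2.imwrite("pics/c2.png",b)
cv2.imwrite("pics/c3.png",cv2.resize(s[170:245,180:400],None,fx=3.6,fy=3.6,interpolation=cv2.INTER_CUBIC))
```

```text
(no output)
```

View pics/c1.png

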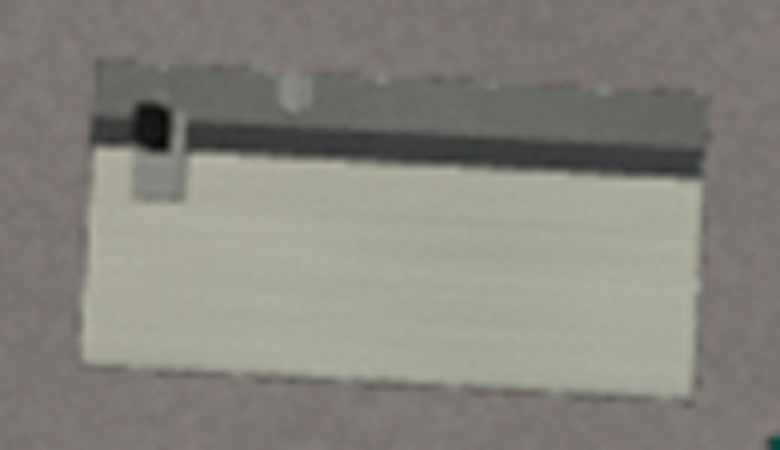

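View pics/c2.png

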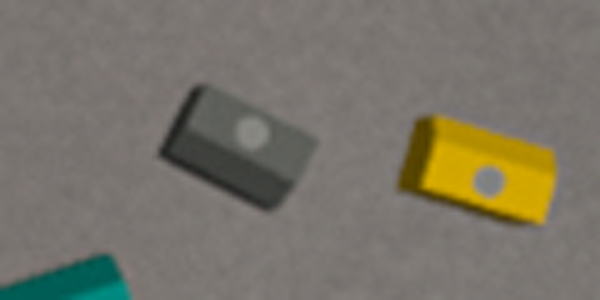

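View pics/c3.png

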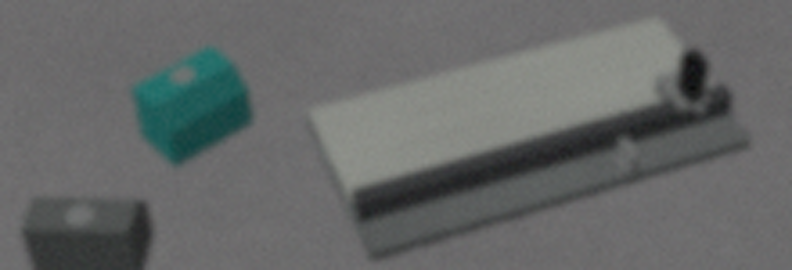

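The crop confirms it: the holder is the grey block at (418,219), with its disc on top and the darker bevel strip facing the robot. Next is a rough localisation, then closer looks with the wrist camera.

```bash
cat > h.py <<'E'
import numpy as np, cv2
from scipy.spatial.transform import Rotation as R
from cell import env, viewer, job
def cam(name):
    o=env.get_obs(); c=viewer.read_camera(name); img=c["img"]
    f=img.shape[0]/2/np.tan(np.radians(c["vfov"])/2)
    if name=="wrist":
        T=np.eye(4); T[:3,:3]=R.from_euler('xyz',o["tool_rot"],degrees=True).as_matrix(); T[:3,3]=o["tool_pos"]
        M=T@np.array(c["mount"])
    else: M=np.linalg.inv(c["extrinsics"])
    return dict(img=img,f=f,cx=c["cx"],cy=c["cy"],M=M)
def ray(c,p,z):
    p=np.atleast_2d(np.array(p,float)); d=np.c_[(p[:,0]-c["cx"])/c["f"],(p[:,1]-c["cy"])/c["f"],np.ones(len(p))]@c["M"][:3,:3].T
    o=c["M"][:3,3]; return o+d*((np.asarray(z)-o[2])/d[:,2])[:,None]
def proj(c,P):
    P=np.atleast_2d(P); q=(P-c["M"][:3,3])@c["M"][:3,:3]
    return np.c_[c["cx"]+c["f"]*q[:,0]/q[:,2],c["cy"]+c["f"]*q[:,1]/q[:,2]]
def save(c,n): cv2.imwrite(f"pics/{n}.png",c["img"][:,:,::-1]); np.save(f"pics/{n}.npy",np.array([c],dtype=object),allow_pickle=True)
def load(n): return np.load(f"pics/{n}.npy",allow_pickle=True)[0]
def fit(loc,w):  # 2D rigid: w=R loc+t
    a=loc-loc.mean(0); b=w-w.mean(0); th=np.arctan2((a[:,0]*b[:,1]-a[:,1]*b[:,0]).sum(),(a*b).sum())
    Rm=np.array([[np.cos(th),-np.sin(th)],[np.sin(th),np.cos(th)]]); t=w.mean(0)-Rm@loc.mean(0)
    return th,t,(loc@Rm.T+t-w)
E
python3 - <<'E'
from h import *
c=cam("top")
p=lambda L,s,o:(np.array(L,float)+.5)/s-.5+np.array(o)
bed=ray(c,p([(95,146),(703,180),(692,398),(83,366)],6,(240,175)),.016)
loc=np.array([(32,148),(32,-148),(-73,-148),(-73,148)])/1e3
th,t,r=fit(loc,bed[:,:2]); print("jig",np.degrees(th),t,r*1e3)
print("grip",ray(c,p([(152,126)],6,(240,175)),.072),"clip",ray(c,p([(295,88)],6,(240,175)),.026))
print("disc",ray(c,p([(252,133)],5,(370,190)),.050))
top=ray(c,p([(203,85),(318,142)],5,(370,190)),.05); d=top[1]-top[0]; print("holder back edge",top, np.degrees(np.arctan2(d[0],-d[1])))
E
```

```text
jig -3.4011582570095915 [0.50256823 0.0111385 ] [[-1.15917663 -0.35612063]
 [-0.21927125 -0.01275145]
 [ 0.35244543 -0.43711621]
 [ 1.02600246  0.80598829]]
grip [[0.54787815 0.12167574 0.072     ]] clip [[0.57099825 0.05889905 0.026     ]]
disc [[ 0.48904618 -0.31301638  0.05      ]]
holder back edge [[ 0.51633143 -0.28615661  0.05      ]
 [ 0.48375997 -0.34987635  0.05      ]] -27.07464390548253
```

```bash
cat >> h.py <<'E'
def plan(wps,grip,vmax=3.8,wmax=0.11,start=None):
    # wps: [(x,y,z,yaw_deg)], vertical tool; prints rows grouped by 5
    o=env.get_obs(); p=np.array(o["tool_pos"]) if start is None else np.array(start[:3],float); yaw=np.radians(o["tool_rot"][2] if start is None else start[3])
    rows=[]
    for w in wps:
        d=np.array(w[:3])-p; dy=np.radians(w[3])-yaw
        n=int(max(1,np.ceil(np.linalg.norm(d)*100/vmax-.02),np.ceil(abs(dy)/wmax-.02)))
        for i in range(n):
            dd=d/n*100
            tx=dd[0]*np.cos(yaw)+dd[1]*np.sin(yaw); ty=dd[0]*np.sin(yaw)-dd[1]*np.cos(yaw)
            rows.append([grip,round(tx,2),round(ty,2),round(-dd[2],2),0,0,round(-dy/n,3)]); yaw+=dy/n
        p=np.array(w[:3])
    for i in range(0,len(rows),5): print(str(rows[i:i+5]).replace(' ',''))
E
python3 -c "
from h import *
plan([(.36,-.36,.25,0),(.50,.09,.25,-3.4)],8.7)"
```

```text
[[8.7,np.float64(2.69),np.float64(-2.18),np.float64(-0.03),0,0,np.float64(0.023)],[8.7,np.float64(2.64),np.float64(-2.24),np.float64(-0.03),0,0,np.float64(0.023)],[8.7,np.float64(2.59),np.float64(-2.3),np.float64(-0.03),0,0,np.float64(0.023)],[8.7,np.float64(2.54),np.float64(-2.36),np.float64(-0.03),0,0,np.float64(0.023)],[8.7,np.float64(2.49),np.float64(-2.41),np.float64(-0.03),0,0,np.float64(0.023)]]
[[8.7,np.float64(2.43),np.float64(-2.47),np.float64(-0.03),0,0,np.float64(0.023)],[8.7,np.float64(2.37),np.float64(-2.52),np.float64(-0.03),0,0,np.float64(0.023)],[8.7,np.float64(2.31),np.float64(-2.58),np.float64(-0.03),0,0,np.float64(0.023)],[8.7,np.float64(2.26),np.float64(-2.63),np.float64(-0.03),0,0,np.float64(0.023)],[8.7,np.float64(2.19),np.float64(-2.68),np.float64(-0.03),0,0,np.float64(0.023)]]
[[8.7,np.float64(1.08),np.float64(-3.46),np.float64(-0.0),0,0,np.float64(0.005)],[8.7,np.float64(1.06),np.float64(-3.47),np.float64(-0.0),0,0,np.float64(0.005)],[8.7,np.float64(1.05),np.float64(-3.47),np.float64(-0.0),0,0,np.float64(0.005)],[8.7,np.float64(1.03),np.float64(-3.48),np.float64(-0.0),0,0,np.float64(0.005)],[8.7,np.float64(1.01),np.float64(-3.48),np.float64(-0.0),0,0,np.float64(0.005)]]
[[8.7,np.float64(1.0),np.float64(-3.49),np.float64(-0.0),0,0,np.float64(0.005)],[8.7,np.float64(0.98),np.float64(-3.49),np.float64(-0.0),0,0,np.float64(0.005)],[8.7,np.float64(0.97),np.float64(-3.49),np.float64(-0.0),0,0,np.float64(0.005)],[8.7,np.float64(0.95),np.float64(-3.5),np.float64(-0.0),0,0,np.float64(0.005)],[8.7,np.float64(0.93),np.float64(-3.5),np.float64(-0.0),0,0,np.float64(0.005)]]
[[8.7,np.float64(0.92),np.float64(-3.51),np.float64(-0.0),0,0,np.float64(0.005)],[8.7,np.float64(0.9),np.float64(-3.51),np.float64(-0.0),0,0,np.float64(0.005)],[8.7,np.float64(0.89),np.float64(-3.52),np.float64(-0.0),0,0,np.float64(0.005)]]
```

Emit:
move_arm --pt "8.7 2.6 -2.2 0 0 0 0.025" --pt "8.7 2.6 -2.2 0 0 0 0.025" --pt "8.7 2.6 -2.3 0 0 0 0.025" --pt "8.7 2.5 -2.3 0 0 0 0.025" --pt "8.7 2.5 -2.4 0 0 0 0.025"

```text
time_s: 0.62
tool_pos: [0.2532, -0.497, 0.2474]
tool_rot: [-180.0, 0.0, 5.8]
force: [0.6, 0.2, 1.1]
grip_width: 0.087
```

Emit:
move_arm --pt "8.7 2.4 -2.5 0 0 0 0.02" --pt "8.7 2.4 -2.5 0 0 0 0.02" --pt "8.7 2.3 -2.6 0 0 0 0.02" --pt "8.7 2.3 -2.6 0 0 0 0.02" --pt "8.7 2.2 -2.6 0 0 0 0.02"

```text
time_s: 1.03
tool_pos: [0.3612, -0.3616, 0.2476]
tool_rot: [180.0, 0.0, 0.1]
force: [0.2, -0.8, 0.5]
grip_width: 0.087
```

Emit:
move_arm --pt "8.7 2.0 -2.0 0 0 0 0" --pt "8.7 1.0 -1.0 0 0 0 0" --pt "8.7 0 0 0 0 0 0" --pt "8.7 0 0 0 0 0 0"

```text
time_s: 1.37
tool_pos: [0.3904, -0.3329, 0.2475]
tool_rot: [180.0, 0.0, 0.3]
force: [-0.6, -0.3, 0.3]
grip_width: 0.0869
```

```bash
python3 -c "
from h import *
c=cam('wrist'); save(c,'w1'); print(env.get_obs()['tool_pos'],env.get_obs()['tool_rot'])"
```

```text
[ 0.38951716 -0.33396493  0.24739998] [1.79969919e+02 4.71461472e-02 1.21922807e-01]
```

View pics/w1.png

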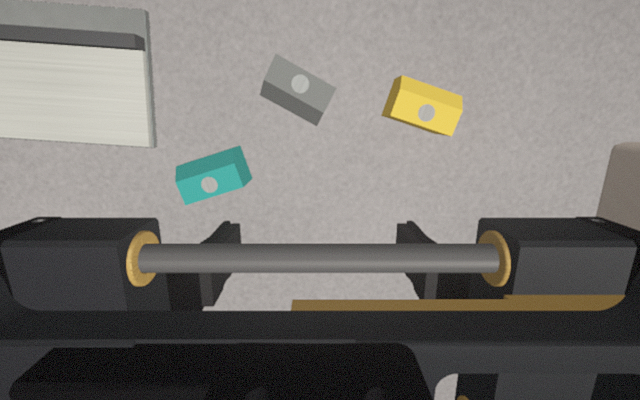

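```bash
python3 -c "
from h import *
a=cv2.imread('pics/w1.png')
cv2.imwrite('pics/c4.png',cv2.resize(a[40:140,240:350],None,fx=6,fy=6,interpolation=cv2.INTER_CUBIC))"
```

```text
(no output)
```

View pics/c4.png

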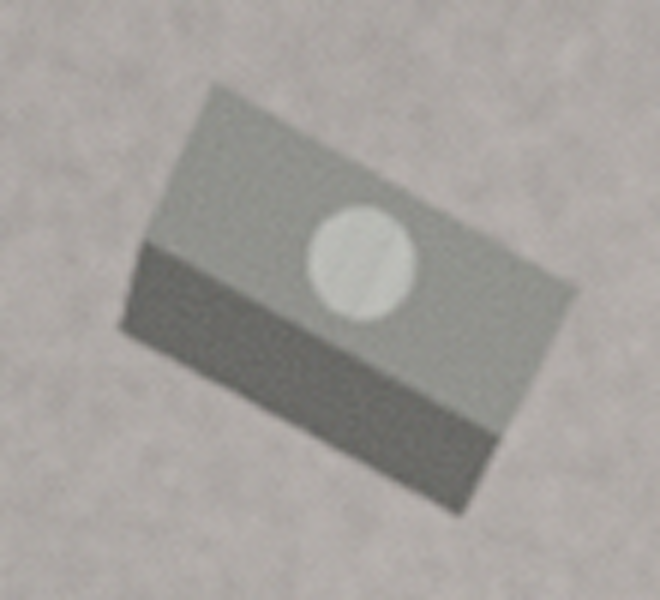

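Emit:
move_arm --pt "8.7 1.0 -3.6 0 0 0 0.005" --pt "8.7 1.0 -3.6 0 0 0 0.005" --pt "8.7 1.0 -3.6 0 0 0 0.005" --pt "8.7 1.0 -3.6 0 0 0 0.005" --pt "8.7 1.0 -3.6 0 0 0 0.005"

```text
time_s: 1.83
tool_pos: [0.441, -0.154, 0.2476]
tool_rot: [180.0, 0.0, -1.5]
force: [0.6, 0.1, 0.1]
grip_width: 0.0873
```

Emit:
move_arm --pt "8.7 1.0 -3.6 0 0 0 0.005" --pt "8.7 1.0 -3.6 0 0 0 0.005" --pt "8.7 1.0 -3.6 0 0 0 0.005" --pt "8.7 1.0 -3.6 0 0 0 0.01" --pt "8.7 0.8 -3.6 0 0 0 0.01"

```text
time_s: 2.25
tool_pos: [0.496, 0.0241, 0.2477]
tool_rot: [179.9, -0.0, -3.5]
force: [0.5, 0.3, 0.3]
grip_width: 0.0871
```

Emit:
move_arm --pt "8.7 0 -3.0 0 0 0 0" --pt "8.7 0 -2.0 0 0 0 0" --pt "8.7 0 0 0 0 0 0" --pt "8.7 0 0 0 0 0 0"

```text
time_s: 2.58
tool_pos: [0.4985, 0.0738, 0.2474]
tool_rot: [180.0, 0.0, -3.3]
force: [0.3, -0.8, 0.6]
grip_width: 0.087
```

```bash
python3 -c "
from h import *
c=cam('wrist'); save(c,'w2'); print(env.get_obs()['tool_pos'],env.get_obs()['tool_rot'])"
```

```text
[0.49859264 0.07250862 0.2473097 ] [ 1.79935374e+02  2.05482657e-02 -3.41106031e+00]
```

View pics/w2.png

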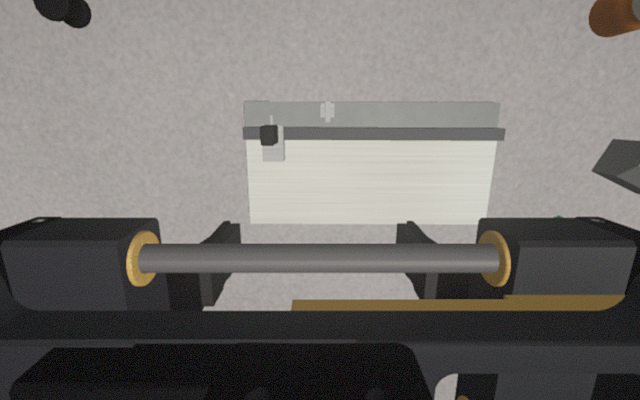

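```bash
python3 -c "
from h import *
a=cv2.imread('pics/w2.png')
cv2.imwrite('pics/c5.png',cv2.resize(a[90:175,235:365],None,fx=6,fy=6,interpolation=cv2.INTER_CUBIC))
cv2.imwrite('pics/c6.png',cv2.resize(a[95:235,470:515],None,fx=4,fy=4,interpolation=cv2.INTER_CUBIC))"
```

```text
(no output)
```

View pics/c5.png

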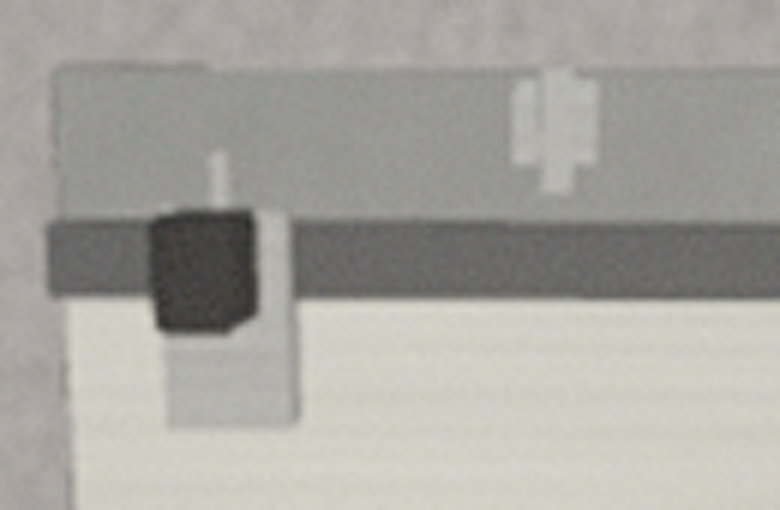

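View pics/c6.png

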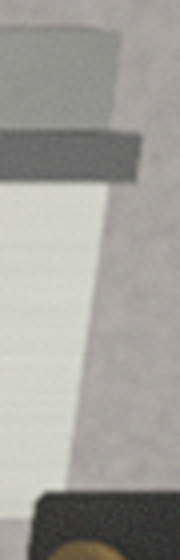

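Run:
```python
from h import *
p=lambda L,s,o:(np.array(L,float)+.5)/s-.5+np.array(o)
c=load('w2'); q=lambda L,z:ray(c,p(L,6,(235,90)),z)[:,:2]
r=lambda L,z:ray(c,p(L,4,(470,95)),z)[:,:2]
A=q([(68,298)],.016); B=r([(108,183)],.016)   # bed/fence corners approx (bed top at fence front)
F=np.r_[q([(54,66)],.010),r([(122,32)],.010)]   # foot plate far corners x=75,y=+-150
bd=np.r_[A,B]
loc=np.array([(75,150),(75,-150),(32,148),(32,-148)])/1e3
th,t,res=fit(loc,np.r_[F,bd]); print(np.degrees(th),t,(res*1e3).round(1))
fe=np.r_[q([(298,298)],.030),r([(136,183)],.030)]; d=fe[0]-fe[1]; print('fence front yaw',np.degrees(np.arctan2(-d[0],d[1])))
J=lambda w:((w-t)@np.array([[np.cos(th),-np.sin(th)],[np.sin(th),np.cos(th)]])*1e3).round(1)
print('fence ends',J(fe),J(np.r_[q([(48,222)],.03),r([(141,132)],.03)]))
print('arm front',J(q([(165,426),(298,423)],.034)))
print('clip top',J(q([(541,70),(578,70),(541,193),(574,193)],.026)))
print('clip foot',J(q([(512,78),(598,78),(512,165),(598,165)],.013)))
print('grip top',J(q([(150,213),(254,211)],.072)), 'pointer',J(q([(209,152),(228,152)],.034)))
c=load('w1'); q=lambda L,z:ray(c,p(L,6,(240,40)),z)[:,:2]
w=np.r_[q([(214,84),(578,290)],.05),q([(148,240),(498,437)],.05),q([(121,327),(461,516)],.034)]
loc=np.array([(22,35),(22,-35),(-6,35),(-6,-35),(-22,35),(-22,-35)])/1e3
th,t,res=fit(loc,w); print('holder',np.degrees(th),t,(res*1e3).round(1))
```

```text
-3.623321612479971 [0.50375379 0.0104676 ] [[-0.5  0.3]
 [-0.  -0.6]
 [ 0.5  0.1]
 [ 0.1  0.3]]
fence front yaw -3.5806184522387783
fence ends [[  32.8  101.2]
 [  33.  -148.2]] [[  46.5  147.7]
 [  47.1 -147.5]]
arm front [[  8.9 126.6]
 [  9.6 101.3]]
clip top [[74.6 55.6]
 [74.6 48.7]
 [52.3 55.4]
 [52.4 49.1]]
clip foot [[73.7 60.9]
 [73.8 44.3]
 [57.4 60.8]
 [57.5 44. ]]
grip top [[ 49.4 120.9]
 [ 49.8 103.7]] pointer [[ 59.4 116.6]
 [ 59.4 113.1]]
holder -28.00367982475739 [ 0.4832992 -0.3103416] [[ 0.5 -0.2]
 [ 0.1 -0.5]
 [ 0.5  1. ]
 [-0.2 -0.9]
 [-0.6  0.4]
 [-0.4  0.2]]
```

```bash
sed -i 's/round(\(tx\|ty\),2)/float(round(\1,2))/g; s/round(-dd\[2\],2)/float(round(-dd[2],2))/; s/round(-dy\/n,3)/float(round(-dy\/n,3))/' h.py; python3 -c "
from h import *
plan([(.5499,.1213,.12,-3.6),(.5499,.1213,.067,-3.6)],5)"
```

```text
[[5,1.21,-1.29,3.18,0,0,0.001],[5,1.21,-1.29,3.18,0,0,0.001],[5,1.21,-1.3,3.18,0,0,0.001],[5,1.2,-1.3,3.18,0,0,0.001],[5,0.0,-0.0,2.65,0,0,-0.0]]
[[5,0.0,-0.0,2.65,0,0,-0.0]]
```

Emit:
move_arm --pt "5 1.2 -1.3 3.2 0 0 0.003" --pt "5 1.2 -1.3 3.2 0 0 0" --pt "5 1.2 -1.3 3.2 0 0 0" --pt "5 1.2 -1.3 3.1 0 0 0" --pt "5 0 0 0 0 0 0"

```text
time_s: 3.05
tool_pos: [0.5471, 0.1218, 0.1131]
tool_rot: [-180.0, 0.6, -3.6]
force: [-2.1, -0.7, 1.1]
grip_width: 0.0615
```

```bash
python3 -c "
from h import *
plan([(.5499,.1213,.067,-3.6)],5); c=cam('wrist'); save(c,'w3');print(env.get_obs()['tool_pos'])"
```

```text
[[5,0.14,0.02,2.3,0,0,0.0],[5,0.14,0.02,2.3,0,0,0.0]]
[0.54761421 0.1213718  0.11622823]
```

View pics/w3.png

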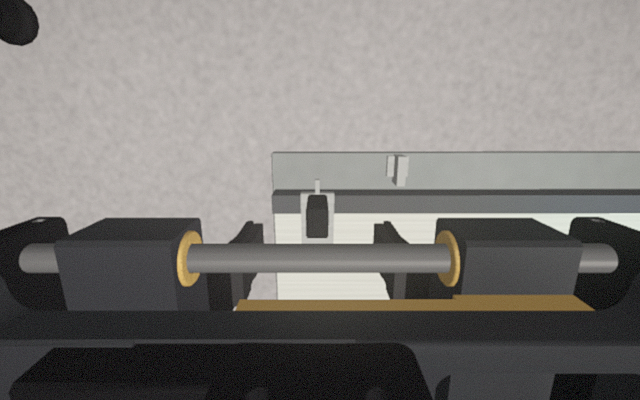

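The grip sits at (317,215), centred between the fingers at about 318. Going down to grip it.

Emit:
move_arm --pt "5 0 0 2.4 0 0 0" --pt "5 0 0 2.4 0 0 0" --pt "5 0 0 0 0 0 0" --pt "1 0 0 0 0 0 0" --pt "1 0 0 0 0 0 0" --force 15

```text
time_s: 3.52
tool_pos: [0.5507, 0.1226, 0.0747]
tool_rot: [180.0, -0.2, -3.6]
force: [-0.2, 0.1, 0.1]
grip_width: 0.0431
```

Emit:
move_arm --pt "1 0 0 0 0 0 0" --pt "1 0 0 0 0 0 0" --pt "1 0 0 0 0 0 0" --pt "1 0 0 0 0 0 0"

```text
time_s: 3.85
tool_pos: [0.5498, 0.1237, 0.0733]
tool_rot: [180.0, -0.1, -3.5]
force: [0.2, -0.3, -0.5]
grip_width: 0.0178
```

Emit:
move_arm --pt "1 0 0 0 0 0 0" --pt "1 0 0 0 0 0 0" --pt "1 0 0 0 0 0 0"

```text
time_s: 4.1
tool_pos: [0.5497, 0.1227, 0.0731]
tool_rot: [179.9, -0.0, -3.5]
force: [-0.8, -3.6, 5.9]
grip_width: 0.0141
```

Emit:
move_arm --pt "1 0 1.0 0 0 0 0" --pt "1 0 1.5 0 0 0 0" --pt "1 0 1.5 0 0 0 0" --pt "1 0 1.2 0 0 0 0" --pt "1 0 0.6 0 0 0 0"

```text
time_s: 4.52
tool_pos: [0.5462, 0.0663, 0.0731]
tool_rot: [-179.9, -0.1, -3.5]
force: [0.3, 5.3, 3.4]
grip_width: 0.014
```

Emit:
move_arm --pt "1 0 0.4 0 0 0 0" --pt "1 0 0 0 0 0 0" --pt "1 0 0 0 0 0 0" --pt "1 0 0 0 0 0 0"

```text
time_s: 4.85
tool_pos: [0.546, 0.0619, 0.0731]
tool_rot: [180.0, -0.0, -3.4]
force: [-0.9, 1.8, 5.7]
grip_width: 0.0133
```

```bash
python3 -c "
from h import *
c=cam('wrist'); save(c,'w4');print(env.get_obs()['tool_pos'])
cv2.imwrite('pics/c7.png',cv2.resize(c['img'][140:260,250:390,::-1],None,fx=5,fy=5,interpolation=cv2.INTER_CUBIC))"
```

```text
[0.54596396 0.06192545 0.07305027]
```

View pics/c7.png

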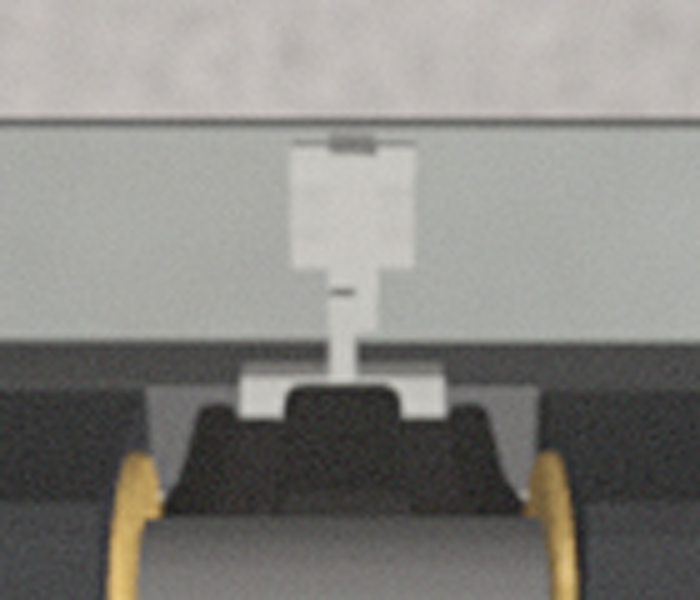

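The pointer is about 1.4 mm short of the clip's centre line (crop columns 342 and 353). Trimming that, then letting go.

Emit:
move_arm --pt "1 0 0.15 0 0 0 0" --pt "1 0 0 0 0 0 0" --pt "1 0 0 0 0 0 0" --pt "1 0 0 0 0 0 0" --pt "1 0 0 0 0 0 0"

```text
time_s: 5.32
tool_pos: [0.546, 0.0615, 0.0731]
tool_rot: [-179.9, -0.1, -3.4]
force: [-0.5, 3.0, 4.8]
grip_width: 0.0138
```

```bash
python3 -c "
from h import *
c=cam('wrist'); save(c,'w5');print(env.get_obs()['tool_pos'])
cv2.imwrite('pics/c8.png',cv2.resize(c['img'][140:260,250:390,::-1],None,fx=5,fy=5,interpolation=cv2.INTER_CUBIC))"
```

```text
[0.54594761 0.06148022 0.07304727]
```

View pics/c8.png

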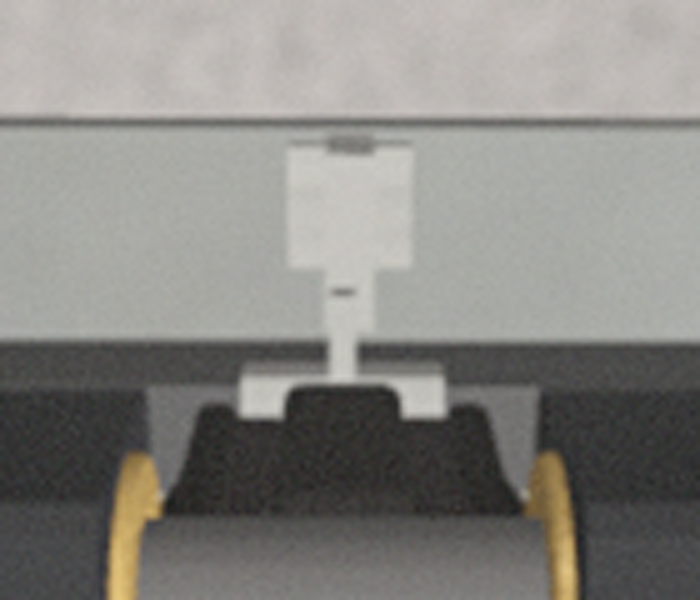

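Emit:
move_arm --pt "1 0 0.12 0 0 0 0" --pt "1 0 0 0 0 0 0" --pt "1 0 0 0 0 0 0" --pt "1 0 0 0 0 0 0" --pt "1 0 0 0 0 0 0"

```text
time_s: 5.78
tool_pos: [0.5459, 0.0605, 0.0731]
tool_rot: [-179.9, -0.1, -3.4]
force: [0.1, 4.9, 5.4]
grip_width: 0.0141
```

Emit:
move_arm --pt "5 0 0 0 0 0 0" --pt "5 0 0 0 0 0 0" --pt "5 0 0 0 0 0 0" --pt "5 0 0 0 0 0 0" --pt "5 0 0 0 0 0 0"

```text
time_s: 6.2
tool_pos: [0.5451, 0.0583, 0.072]
tool_rot: [179.9, 0.1, -3.5]
force: [-0.3, -0.3, 0.4]
grip_width: 0.0394
```

Emit:
move_arm --pt "5 0 0 -3 0 0 0" --pt "5 0 0 -3.5 0 0 0" --pt "5 0 0 -3 0 0 0" --pt "7 0 0 0 0 0 0" --pt "8.7 0 0 0 0 0 0"

```text
time_s: 6.62
tool_pos: [0.5467, 0.0589, 0.1692]
tool_rot: [180.0, -0.2, -3.5]
force: [-0.0, 0.0, -0.7]
grip_width: 0.0566
```

```bash
python3 -c "
from h import *
c=cam('wrist'); save(c,'w6');print(env.get_obs()['tool_pos'])
cv2.imwrite('pics/c9.png',cv2.resize(c['img'][110:250,250:390,::-1],None,fx=4,fy=4,interpolation=cv2.INTER_CUBIC))"
```

```text
[0.54547135 0.0586226  0.16751747]
```

View pics/c9.png

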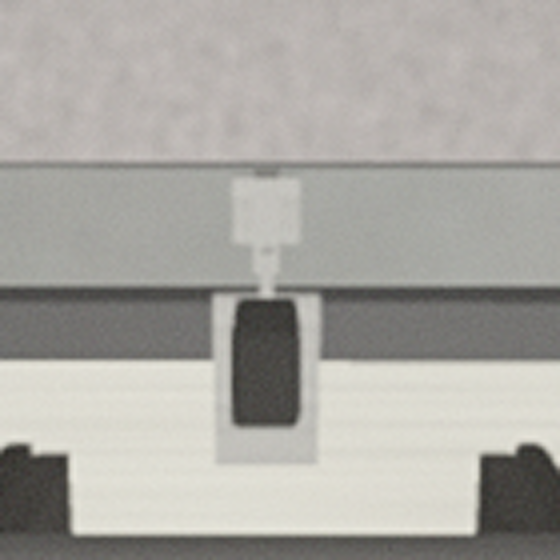

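Pointer and clip both sit at crop column 266, so they line up. Now the holder.

```bash
python3 -c "
from h import *
plan([(.4851,-.3113,.15,-28)],8.7)"
```

```text
[[8.7,-0.38,3.73,0.18,0,0,0.043],[8.7,-0.22,3.74,0.18,0,0,0.043],[8.7,-0.06,3.75,0.18,0,0,0.043],[8.7,0.1,3.75,0.18,0,0,0.043],[8.7,0.26,3.74,0.18,0,0,0.043]]
[[8.7,0.42,3.72,0.18,0,0,0.043],[8.7,0.58,3.7,0.18,0,0,0.043],[8.7,0.74,3.67,0.18,0,0,0.043],[8.7,0.9,3.64,0.18,0,0,0.043],[8.7,1.05,3.6,0.18,0,0,0.043]]
```

Emit:
move_arm --pt "8.7 -0.4 3.7 0.2 0 0 0.043" --pt "8.7 -0.2 3.7 0.2 0 0 0.043" --pt "8.7 0 3.7 0.2 0 0 0.043" --pt "8.7 0.1 3.7 0.2 0 0 0.043" --pt "8.7 0.3 3.7 0.2 0 0 0.043"

```text
time_s: 7.08
tool_pos: [0.5145, -0.1256, 0.1555]
tool_rot: [180.0, 0.2, -15.9]
force: [0.0, -0.7, 0.4]
grip_width: 0.0853
```

Emit:
move_arm --pt "8.7 0.4 3.7 0.2 0 0 0.043" --pt "8.7 0.6 3.7 0.2 0 0 0.043" --pt "8.7 0.7 3.7 0.2 0 0 0.043" --pt "8.7 0.9 3.6 0 0 0 0.043" --pt "8.7 1.0 3.6 0 0 0 0.043"

```text
time_s: 7.5
tool_pos: [0.4834, -0.3095, 0.1492]
tool_rot: [180.0, 0.2, -28.2]
force: [0.7, 0.2, -0.4]
grip_width: 0.087
```

Emit:
move_arm --pt "8.7 0 0 0 0 0 0" --pt "8.7 0 0 0 0 0 0" --pt "8.7 0 0 0 0 0 0"

```text
time_s: 7.75
tool_pos: [0.4847, -0.3072, 0.1498]
tool_rot: [-179.9, 0.2, -28.1]
force: [0.4, 0.4, -0.6]
grip_width: 0.0863
```

```bash
python3 -c "
from h import *
c=cam('wrist'); save(c,'w7');o=env.get_obs(); print(o['tool_pos'],o['tool_rot'])
plan([(.4851,-.3113,.10,-28),(.4851,-.3113,.049,-28)],8.7)"
```

```text
[ 0.48529824 -0.3063569   0.15024577] [-1.79940215e+02  1.43523257e-01 -2.79698381e+01]
[[8.7,0.11,0.22,2.51,0,0,0.0],[8.7,0.11,0.22,2.51,0,0,0.0],[8.7,0.0,-0.0,2.55,0,0,-0.0],[8.7,0.0,-0.0,2.55,0,0,-0.0]]
```

View pics/w7.png

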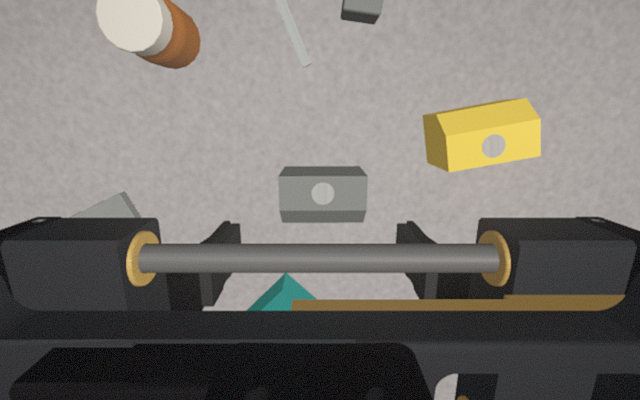

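The holder is square to the jaws, centred at column 322 against 318 for the tool. Shifting 4 mm and going down.

Emit:
move_arm --pt "8.7 0.1 0.2 2.0 0 0 0" --pt "8.7 0.1 0.2 2.0 0 0 0" --pt "8.7 0 0 0.5 0 0 0" --pt "8.7 0 0 0 0 0 0" --pt "8.7 0 0 0 0 0 0"

```text
time_s: 8.22
tool_pos: [0.4859, -0.3114, 0.1068]
tool_rot: [-180.0, 0.0, -28.0]
force: [0.6, -0.2, -0.4]
grip_width: 0.0869
```

```bash
python3 -c "
from h import *
o=env.get_obs(); print(o['tool_pos'],o['tool_rot'])
plan([(.4851,-.3113,.049,-28)],8.7)"
```

```text
[ 0.48585495 -0.31140384  0.10676298] [-1.79978544e+02  1.99860129e-02 -2.79679771e+01]
[[8.7,-0.04,0.01,2.89,0,0,0.0],[8.7,-0.04,0.01,2.89,0,0,0.0]]
```

Emit:
move_arm --pt "8.7 0 0 2.0 0 0 0" --pt "8.7 0 0 2.0 0 0 0" --pt "8.7 0 0 1.7 0 0 0" --pt "8.7 0 0 0 0 0 0" --pt "8.7 0 0 0 0 0 0" --force 40

```text
time_s: 8.63
tool_pos: [0.4857, -0.3122, 0.0501]
tool_rot: [-180.0, 0.0, -28.0]
force: [-0.0, 0.5, 0.4]
grip_width: 0.0869
```

Emit:
move_arm --pt "6 0 0 0 0 0 0" --pt "6 0 0 0 0 0 0" --pt "6 0 0 0 0 0 0" --pt "6 0 0 0 0 0 0" --pt "6 0 0 0 0 0 0"

```text
time_s: 9.05
tool_pos: [0.4864, -0.3128, 0.0509]
tool_rot: [-180.0, -0.1, -28.1]
force: [0.0, 0.9, 6.4]
grip_width: 0.0698
```

```bash
python3 -c "
from h import *
plan([(.4864,-.3128,.13,-28),(.4929,.0122,.13,-3.6)],6)"
```

```text
[[6,-0.0,-0.0,-2.64,0,0,-0.0],[6,-0.0,-0.0,-2.64,0,0,-0.0],[6,-0.0,-0.0,-2.64,0,0,-0.0],[6,-1.63,-3.22,-0.0,0,0,-0.047],[6,-1.48,-3.3,-0.0,0,0,-0.047]]
[[6,-1.32,-3.36,-0.0,0,0,-0.047],[6,-1.16,-3.42,-0.0,0,0,-0.047],[6,-1.0,-3.47,-0.0,0,0,-0.047],[6,-0.83,-3.51,-0.0,0,0,-0.047],[6,-0.66,-3.55,-0.0,0,0,-0.047]]
[[6,-0.49,-3.58,-0.0,0,0,-0.047],[6,-0.33,-3.6,-0.0,0,0,-0.047]]
```

Emit:
move_arm --pt "6 0 0 -2.0 0 0 0" --pt "6 0 0 -3.0 0 0 0" --pt "6 0 0 -2.9 0 0 0" --pt "6 -1.6 -3.2 0 0 0 -0.047" --pt "6 -1.5 -3.3 0 0 0 -0.047"

```text
time_s: 9.47
tool_pos: [0.4874, -0.2431, 0.1303]
tool_rot: [179.9, -0.2, -22.9]
force: [0.6, 1.7, -2.4]
grip_width: 0.0701
```

Emit:
move_arm --pt "6 -1.3 -3.4 0 0 0 -0.047" --pt "6 -1.2 -3.4 0 0 0 -0.047" --pt "6 -1.0 -3.5 0 0 0 -0.047" --pt "6 -0.8 -3.5 0 0 0 -0.047" --pt "6 -0.7 -3.5 0 0 0 -0.047"

```text
time_s: 9.88
tool_pos: [0.4899, -0.0588, 0.1282]
tool_rot: [180.0, 0.0, -9.1]
force: [0.4, -0.2, -1.4]
grip_width: 0.0698
```

Emit:
move_arm --pt "6 -0.5 -3.5 0 0 0 -0.047" --pt "6 -0.3 -3.0 0 0 0 -0.047" --pt "6 0 0 0 0 0 0" --pt "6 0 0 0 0 0 0" --pt "6 0 0 0 0 0 0"

```text
time_s: 10.3
tool_pos: [0.4914, 0.0045, 0.1281]
tool_rot: [179.9, 0.1, -3.9]
force: [0.3, -0.4, -1.9]
grip_width: 0.0695
```

```bash
python3 -c "
from h import *
c=cam('wrist'); save(c,'w8');o=env.get_obs(); print(o['tool_pos'],o['tool_rot'],o['force'])
plan([(.4929,.0122,.074,-3.6)],6)"
```

```text
[0.49147999 0.00384954 0.12811761] [ 1.79947837e+02  5.18233253e-02 -3.95124955e+00] [ 0.35750078  0.29986784 -4.05762243]
[[6,0.04,-0.42,2.71,0,0,-0.003],[6,0.04,-0.42,2.71,0,0,-0.003]]
```

View pics/w8.png

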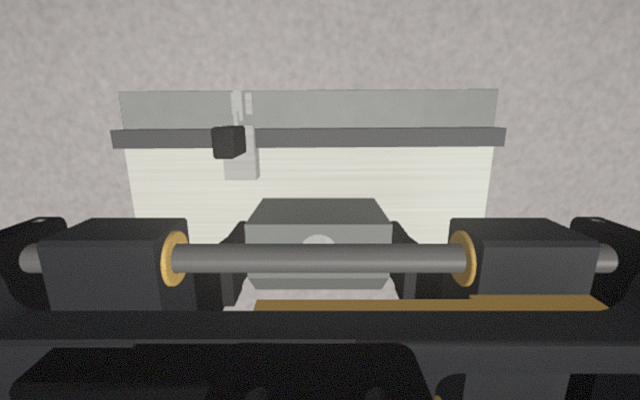

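```bash
python3 -c "
from h import *
a=cv2.imread('pics/w8.png')
cv2.imwrite('pics/c10.png',cv2.resize(a[80:235,100:260],None,fx=5,fy=5,interpolation=cv2.INTER_CUBIC)[:,:800])
cv2.imwrite('pics/c11.png',cv2.resize(a[80:235,370:520],None,fx=4,fy=4,interpolation=cv2.INTER_CUBIC))"
```

```text
(no output)
```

View pics/c10.png

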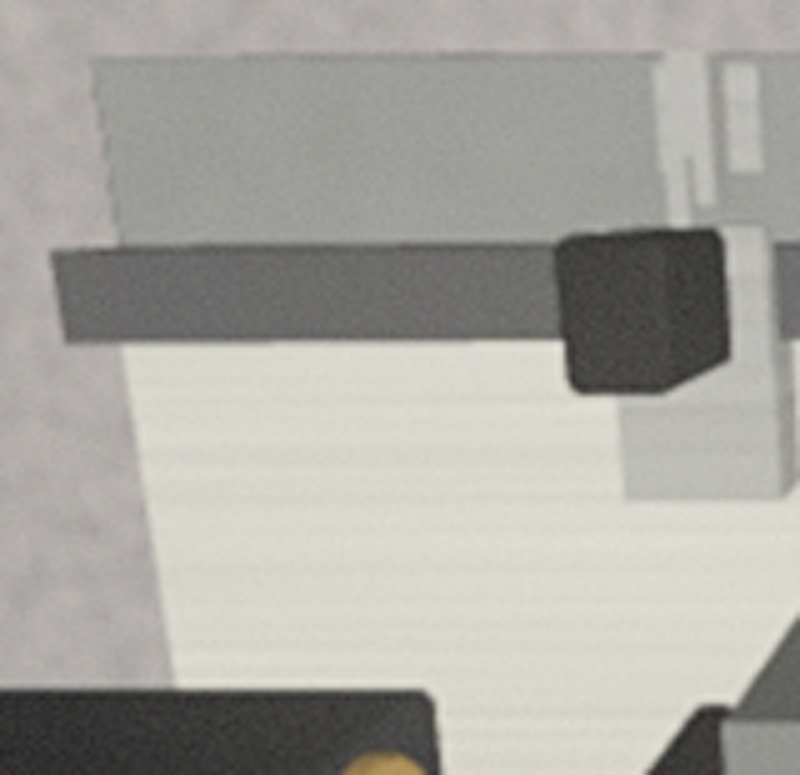

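View pics/c11.png

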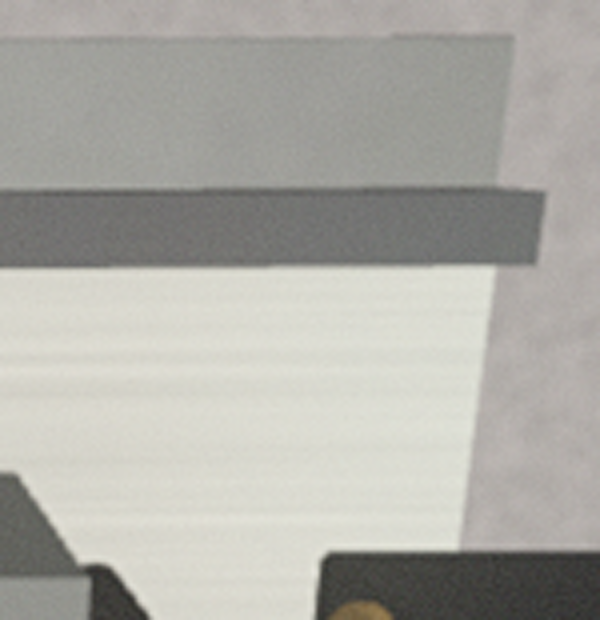

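Run:
```python
from h import *
p=lambda L,s,o:(np.array(L,float)+.5)/s-.5+np.array(o)
c=load('w8'); q=lambda L,z:ray(c,p(L,5,(100,80)),z)[:,:2]
r=lambda L,z:ray(c,p(L,4,(370,80)),z)[:,:2]
w=np.r_[q([(66,342)],.03),r([(537,264)],.03),q([(93,57)],.01),r([(514,35)],.01)]
loc=np.array([(32,148),(32,-148),(75,150),(75,-150)])/1e3
th,t,res=fit(loc,w); print(np.degrees(th),t,(res*1e3).round(1))
J=lambda w:((w-t)@np.array([[np.cos(th),-np.sin(th)],[np.sin(th),np.cos(th)]])*1e3).round(1)
print('arm',J(q([(625,498),(784,497)],.034)))
print('clip top x',J(q([(660,52),(711,52)],.026)))
tz=.1281-.0509
print('TCP',J(np.array([[.49148,.00385]])))
hb=np.r_[q([(722,720)],tz+.05),r([(90,577)],tz+.05)]
print('holder back top',J(hb)); d=hb[0]-hb[1]; print('yaw',np.degrees(np.arctan2(-d[0],d[1])))
b=ray(c,[(264,199)],tz)[:,:2]; print('back bottom',J(np.r_[b,r([(15,474)],tz)]))
```

```text
-3.5059130332923716 [0.50440416 0.01064267] [[-0.2 -0.3]
 [-0.   0.5]
 [ 0.2  0.3]
 [ 0.  -0.4]]
arm [[ 8.3 64.2]
 [ 8.3 39.9]]
clip top x [[73.7 56.1]
 [73.7 48.6]]
TCP [[-12.5  -7.6]]
holder back top [[  5.1  28.1]
 [  4.5 -42.3]]
yaw -4.015155853619457
back bottom [[  3.9  27.1]
 [  4.  -42.2]]
```

Emit:
move_arm --pt "6 0 -0.5 1.5 0 0 -0.008" --pt "6 0 -0.5 2.0 0 0 0" --pt "6 0 0 1.6 0 0 0" --pt "6 0 0 0 0 0 0" --pt "6 0 0 0 0 0 0"

```text
time_s: 10.77
tool_pos: [0.4917, 0.0139, 0.0768]
tool_rot: [180.0, 0.1, -3.5]
force: [0.8, -0.8, -1.8]
grip_width: 0.0697
```

Emit:
move_arm --pt "6 0.5 0 0 0 0 0" --pt "6 0.5 0 0 0 0 0" --pt "6 0 0 0 0 0 0" --pt "6 0 0 0 0 0 0" --pt "6 0 0 0 0 0 0"

```text
time_s: 11.18
tool_pos: [0.5028, 0.0145, 0.078]
tool_rot: [180.0, -0.0, -3.4]
force: [-0.2, -0.7, -3.1]
grip_width: 0.0699
```

```bash
python3 -c "
from h import *
c=cam('wrist'); save(c,'w9');o=env.get_obs(); print(o['tool_pos'],o['tool_rot'],o['force'])
a=c['img'][:,:,::-1]
cv2.imwrite('pics/c12.png',cv2.resize(a[110:310,210:410],None,fx=4,fy=3,interpolation=cv2.INTER_CUBIC))
cv2.imwrite('pics/c13.png',cv2.resize(a[120:250,200:330],None,fx=4.6,fy=4.6,interpolation=cv2.INTER_CUBIC))
"
```

```text
[0.50256639 0.01459053 0.07779717] [ 1.79987107e+02 -1.48226664e-02 -3.39181598e+00] [ 0.31599994 -0.79581292 -1.96820542]
```

View pics/c12.png

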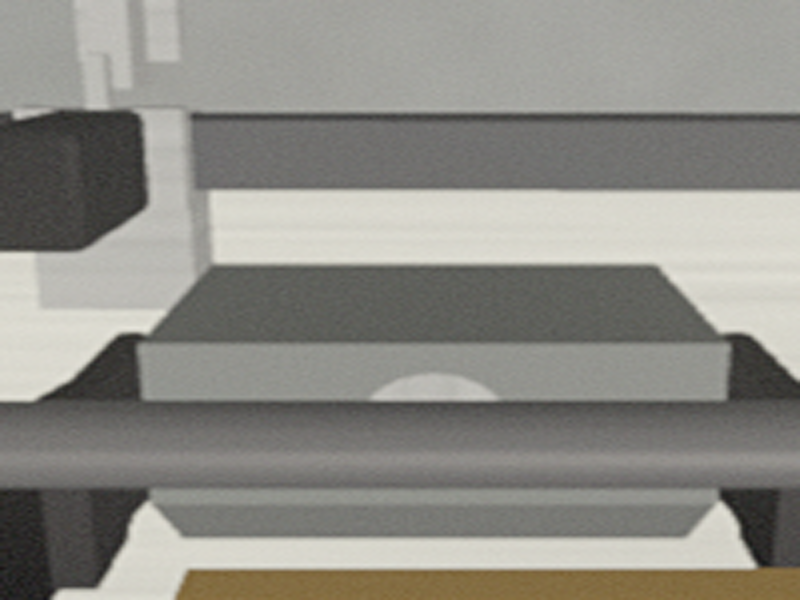

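Run:
```python
from h import *
c=load('w9'); t=np.array([.5041,.01055]); th=np.radians(-3.53)
J=lambda w:((w[:,:2]-t)@np.array([[np.cos(th),-np.sin(th)],[np.sin(th),np.cos(th)]])*1e3).round(1)
q=lambda u,v,z:J(ray(c,[((u+.5)/4-.5+210,(v+.5)/3-.5+110)],z))
tz=.0778-.0509
print('holder bottom back',q(213,265,tz),q(658,265,tz),'top back',q(137,342,tz+.05),q(731,342,tz+.05))
print('arm face',q(195,305,.034),q(190,112,.034),'left',q(38,306,.034)); print('fence front',q(250,189,.03),q(790,189,.03))
```

```text
holder bottom back [[15.3 38.8]] [[ 15.5 -31.7]] top back [[15.8 39.2]] [[ 15.9 -31.5]]
arm face [[ 8.7 40.6]] [[48.  39.5]] left [[ 8.4 64.8]]
fence front [[32.1 31.9]] [[ 32.3 -50.5]]
```

The end is about 1.2 mm clear of the stop face and the back is 16.5 mm from the fence. Moving on in.

Emit:
move_arm --pt "6 0.5 0 0.2 0 0 0" --pt "6 0.5 0 0.3 0 0 0" --pt "6 0.4 0 0.2 0 0 0" --pt "6 0 0 0 0 0 0" --pt "6 0 0 0 0 0 0"

```text
time_s: 11.65
tool_pos: [0.5165, 0.0139, 0.0701]
tool_rot: [-180.0, 0.0, -3.4]
force: [-0.1, 0.1, -3.2]
grip_width: 0.07
```

Emit:
move_arm --pt "6 0 0 0.2 0 0 0" --pt "6 0 0 0.2 0 0 0" --pt "6 0 0 0 0 0 0" --pt "6 0 0 0 0 0 0" --pt "6 0 0 0 0 0 0"

```text
time_s: 12.07
tool_pos: [0.5165, 0.0139, 0.0669]
tool_rot: [180.0, -0.0, -3.4]
force: [-1.9, -0.5, 3.4]
grip_width: 0.0695
```

It touched the bed at the predicted height. Now into the fence.

Emit:
move_arm --pt "6 0.15 0 0 0 0 0" --pt "6 0.15 0 0 0 0 0" --pt "6 0.1 0 0 0 0 0" --pt "6 0 0 0 0 0 0" --pt "6 0 0 0 0 0 0"

```text
time_s: 12.48
tool_pos: [0.5188, 0.0138, 0.067]
tool_rot: [179.9, 0.2, -3.4]
force: [-6.6, -0.0, 10.5]
grip_width: 0.0695
```

Emit:
move_arm --pt "6 0.1 0 0.05 0 0 0" --pt "6 0.1 0 0.05 0 0 0" --pt "6 0.1 0 0 0 0 0" --pt "6 0 0 0 0 0 0" --pt "6 0 0 0 0 0 0"

```text
time_s: 12.9
tool_pos: [0.5193, 0.0138, 0.067]
tool_rot: [179.8, 0.6, -3.4]
force: [-18.1, -0.5, 27.4]
grip_width: 0.0699
```

```bash
python3 -c "
from h import *
c=cam('wrist'); save(c,'w10');o=env.get_obs(); print(o['tool_pos'],o['tool_rot'],o['force'],o['wrist_torque'])
a=c['img'][:,:,::-1]
cv2.imwrite('pics/c14.png',cv2.resize(a[110:310,210:410],None,fx=4,fy=3,interpolation=cv2.INTER_CUBIC))
c=cam('scene'); save(c,'s2'); cv2.imwrite('pics/c15.png',cv2.resize(c['img'][150:250,240:410,::-1],None,fx=4.5,fy=4.5,interpolation=cv2.INTER_CUBIC))
"
```

```text
[0.51931249 0.01381824 0.06704312] [179.83287913   0.5769691   -3.36965275] [-18.78147612  -0.65896106  26.96449217] [0.42382781 4.27128847 0.118023  ]
```

View pics/c14.png

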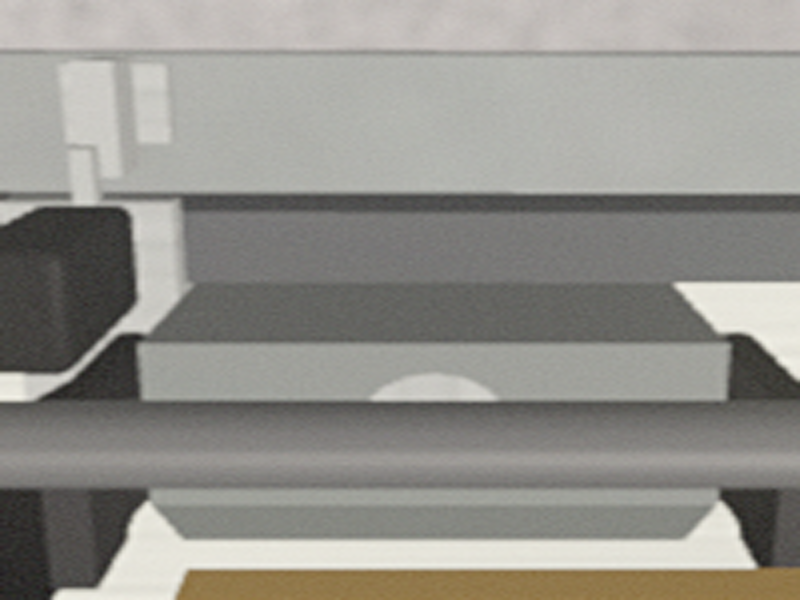

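View pics/c15.png

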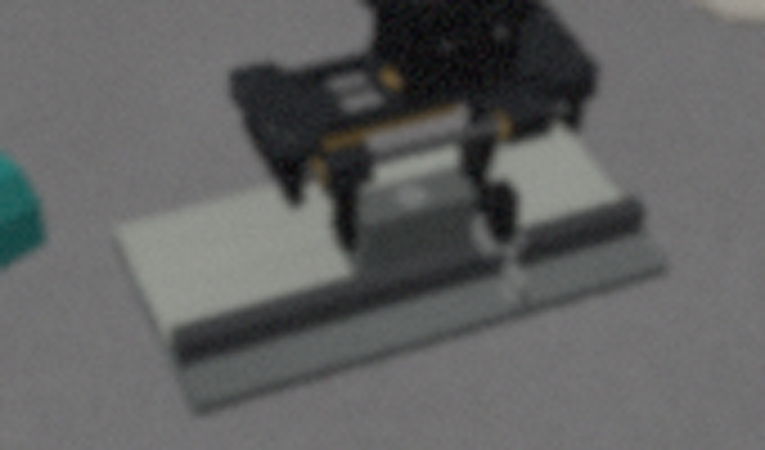

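The x force (18 N) could be mostly bed friction at 27 N down, which doesn't prove fence contact. Easing the down force and pushing more in x.

Emit:
move_arm --pt "6 0 0 -0.1 0 0 0" --pt "6 0 0 -0.05 0 0 0" --pt "6 0 0 0 0 0 0" --pt "6 0 0 0 0 0 0"

```text
time_s: 13.33
tool_pos: [0.5193, 0.0138, 0.0671]
tool_rot: [179.9, 0.5, -3.4]
force: [-13.5, -0.6, 15.3]
grip_width: 0.0696
```

Emit:
move_arm --pt "6 0.1 0 -0.03 0 0 0" --pt "6 0.1 0 -0.03 0 0 0" --pt "6 0 0 0 0 0 0" --pt "6 0 0 0 0 0 0"

```text
time_s: 13.67
tool_pos: [0.5196, 0.0138, 0.0671]
tool_rot: [179.9, 0.8, -3.4]
force: [-16.2, -0.1, 16.1]
grip_width: 0.0697
```

Emit:
move_arm --pt "6 0 0 0 0 0.01 0" --pt "6 0 0 0 0 0.01 0" --pt "6 0 0 0 0 0.01 0" --pt "6 0 0 0 0 0 0" --pt "6 0 0 0 0 0 0"

```text
time_s: 14.08
tool_pos: [0.5188, 0.0138, 0.0668]
tool_rot: [179.9, -0.9, -3.4]
force: [-18.5, 0.8, 17.4]
grip_width: 0.0695
```

Emit:
move_arm --pt "6 0 0 0 0 -0.008 0" --pt "6 0 0 0 0 -0.006 0" --pt "6 0 0 0 0 0 0" --pt "6 0 0 0 0 0 0"

```text
time_s: 14.42
tool_pos: [0.5192, 0.0138, 0.067]
tool_rot: [179.9, -0.1, -3.4]
force: [-17.9, 0.3, 17.9]
grip_width: 0.0698
```

Emit:
move_arm --pt "6 0.1 0 -0.04 0 0 0" --pt "6 0 0 0 0 0 0" --pt "6 0 0 0 0 0 0" --pt "6 0 0 0 0 0 0"

```text
time_s: 14.75
tool_pos: [0.5193, 0.0138, 0.067]
tool_rot: [179.9, 0.0, -3.4]
force: [-19.1, 1.1, 17.0]
grip_width: 0.0703
```

Run:
```python
from h import *
c=cam('wrist'); save(c,'w11');o=env.get_obs(); print(o['tool_pos'],o['tool_rot'],o['force'],o['wrist_torque'])
a=c['img'][:,:,::-1]
cv2.imwrite('pics/c16.png',cv2.resize(a[110:310,210:410],None,fx=4,fy=3,interpolation=cv2.INTER_CUBIC))
```

```text
[0.5192998  0.01379884 0.06701214] [ 1.79866847e+02  6.68869508e-03 -3.42672687e+00] [-19.93981283   1.81153568  16.988119  ] [ 0.43921884  4.3930895  -0.25639534]
```

View pics/c16.png

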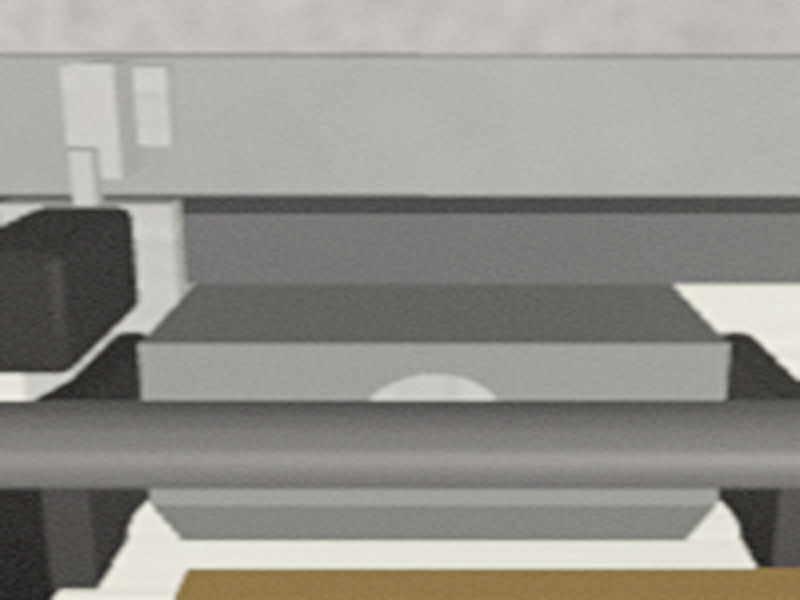

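Run:
```python
from h import *
c=load('w11'); t=np.array([.5041,.01055]); th=np.radians(-3.53)
J=lambda w:((w[:,:2]-t)@np.array([[np.cos(th),-np.sin(th)],[np.sin(th),np.cos(th)]])*1e3).round(1)
q=lambda u,v,z:J(ray(c,[((u+.5)/4-.5+210,(v+.5)/3-.5+110)],z))
print('clip top',q(60,66,.026),q(115,66,.026))
print('arm face',q(180,203,.034),q(184,265,.034),'pointer tip',q(68,148,.034),q(95,148,.034))
print('holder back top',q(137,342,.066),q(730,342,.066),'at fence top',q(193,284,.03),q(672,284,.03))
```

```text
clip top [[73.4 57.2]] [[73.4 49.4]]
arm face [[48.6 39.8]] [[36.6 39.8]] pointer tip [[58.9 54.8]] [[58.9 51. ]]
holder back top [[32.4 39.4]] [[ 32.4 -31.1]] at fence top [[31.7 39.5]] [[ 31.7 -31.1]]
```

Emit:
move_arm --pt "6 0 0 0 0 0 0" --pt "6 0 0 0 0 0 0" --pt "6 0 0 0 0 0 0" --pt "6 0 0 0 0 0 0" --pt "6 0 0 0 0 0 0"

```text
time_s: 15.22
tool_pos: [0.5193, 0.0138, 0.067]
tool_rot: [179.9, 0.0, -3.4]
force: [-19.4, 0.4, 16.8]
grip_width: 0.0695
```

Run:
```python
from h import *
print(env.get_obs()['force'],env.get_obs()['tool_pos']); print(job.sign_off())
```

```text
[-19.44915183   0.37186035  16.76040856] [0.519318   0.01376391 0.06702222]
the job is handed in; nothing more can be done
None
```

I slid the stop to the index clip, set the grey holder in the corner of fence and stop with its bevel to the open side, and handed the job in at about 15 s with it still gripped and pressed. The sign-off gave no verdict, so these are my own last checks:

- **Stop:** its pointer is within about 0.5 mm of the clip (jig y 52.9 against 53.3 mm).
- **Holder against the stop:** the end is about 0.5 mm from the stop face.
- **Holder against the fence:** the back reads 31.7–32.4 mm in jig x, and the fence is at 32 mm. The tool is vertical and within 0.2° of the jig's yaw.
- **Push:** the wrist force was steady at about 19 N into the fence and 17 N down. Fence and bed forces are not measured separately. With friction at 0.6, that leaves at least about 8 N on the fence and 7 N on the bed.

**Mended on the way:** the first press could have been mostly bed friction (18 N against 27 N down), so I eased the down force and pushed harder into the fence. That push had tilted the tool by 0.8°, and I turned it back to square.

I never reached for the bystanders or the turquoise and yellow look-alikes, but I took no closing picture to check their places.

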